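# Clamp up a re-glued drawer box

## Task

The small drawer box on the clamping board has a freshly glued joint that needs light, steady pressure. Slide the loose stop along its track against the box's side and lock it by turning its wing knob clockwise nearly all the way; then pump the clamp's trigger (never pushing the jaw itself) until the sprung pad presses on the box and has sunk about halfway into its travel. Do not let the pad bottom out and crush the box, leave the other things standing, and finish while still holding the trigger squeezed with the pad pressing like that.

Things in the scene. Friction and masses are not known exactly. Their poses are not given: they have to be found in the camera images.
- board: Fixed plywood board, 220 (x) by 560 (y, -310 to +250) by 18 mm thick; origin on its underside. Its y axis is the clamping direction, from the ratchet clamp (-y end) to the stop (+y end). The flush track and the clamp's bar lie along y at board x = +45, the bar's axis at z = 50. The clamp's frame stands at y = -105 to -235, up to 70 mm above the worktop, between board x = -40 and +70.
- small_box: Light wooden drawer box, 122 (x) by 132 (y) by 64 mm, loose, standing on the board between pad and stop; origin at the centre of its underside. Its sides are at its own y = +66 mm (stop side) and -66 mm (pad side). Its little knob looks to -x. Its yaw is the board's within 0.04 rad at the start.
- stop_face (a point): Middle of the flat face of the aluminium stop that must stand against the box (face 60 mm wide, its top edge 49 mm above the board). The face looks to the board's -y. The stop slides along the board's y only (about 1.5 N while unlocked); its carriage reaches 66 mm back (+y) from the face.
- stop (a joint): Travel of the stop along the track in m, 0 to 0.100; grows as the stop moves to the board's -y (towards the box and clamp).
- knob_grip (a point): Middle of the wing of the stop's black knob, where to grip it: wing 44 mm long, 12 mm thick, 22 mm high (11 mm above and below this point), on an upright stem 44 mm behind (+y) the stop's face, 108 mm above the worktop (the box's top is at 82 mm). The x axis of this point runs along the wing.
- stop_knob (a joint): Turn of the wing knob in rad, 0 (loose) to 1.5 (end stop), clockwise seen from above; starts between 0 and 0.25. The wing stands at 0.75 minus this value from the board's x axis (counter-clockwise positive). The brake bites from about 0.5 and is firm from about 1.2 on. It needs up to 0.25 N m and stays where it is left.
- trigger: Black trigger of the clamp; origin on its upright pivot at board x -17, y -172, z 50 mm. The lever, 100 mm long, 12 thick, 24 high, reaches towards board -x, slanting away from the fixed grip at rest. Squeezing it towards the grip (its end moves to board -y) turns it counter-clockwise by up to 0.34 rad; a spring (2.5 to 5 N at trigger_pull) returns it. Its frame has the board's yaw at rest.
- trigger_pull (a point): Point on the outer (+y) face of the trigger, 58 mm from its pivot, where fingers pull it. At rest it is 54 mm (along the board's y) from grip_back; fully squeezed about 35 mm. It moves with the trigger: up to 20 mm.
- grip_back (a point): Point on the outer (-y) face of the clamp's fixed black grip, across from trigger_pull, 50 mm above the worktop. The grip is 20 mm thick, 28 mm high (z 36 to 64) and sticks out level towards board -x (the robot), x -20 to -120 mm. A gripper from above can straddle grip and trigger here, closing along the board's y, and squeeze them together.
- clamp_jaw: Ratchet bar with jaw head (top 70 mm above table), origin on the bar's axis 63 mm ahead (+y) of the free pad's face. It slides to board +y, 68 mm at most: 1 mm of squeeze at trigger_pull moves it 0.76 mm after up to 5 mm of slack; teeth are 5 mm apart, a full squeeze gains 10 to 15 mm. With the trigger let go a pawl keeps it, but under pressure it backs off by up to 5 mm. It cannot be drawn back.
- pad_face (a point): Middle of the rubber face of the sprung pad (56 by 46 mm) ahead of the jaw head; it looks to the board's +y, at the box's side.
- clamp_pad (a joint): How far the pad is sunk back towards the jaw head, in m: 0 (free) to 0.015 (bottomed out). Spring 1.5 N per mm: about 11 N half way in.
- glue_bottle: White glue bottle, 50 mm across, 140 mm high, standing on the worktop; origin at its foot. Bystander.
- spice_jar: Spice jar, 41 mm across, 105 mm high, standing; origin at its foot. Bystander.
- pod_a: Coffee pod, 51 mm across, 45 mm high, standing; origin at its foot. Bystander.
- pod_b: Another coffee pod of the same size. Bystander.

How it is judged:
By the outcome, as a careful person would: the job done as asked, in the order asked, and still so for the second after the job is handed in, while the arm keeps its last pose, push and grip.
It also fails if it takes over 67 s, if anything falls off the work surface, if the arm or the gripper's body presses on something with over 40 N, if the wrist force passes 120 N, or if a joint passes its speed limit or range.

## Robot

A 6-joint arm with a two-finger parallel gripper is mounted at the origin on a cart in front of the work surface, level with it; the furniture and walls round the work are solid. World frame = base frame: x ahead of the robot, y to its left, z up, the work surface at z = 0. Lengths are in m, angles in rad, forces in N, time in s.
With the tool pointing down it reaches from about 0.3 to 0.775 m from the base axis. Payload 14.6 kg.
Tool frame: the origin (TCP) lies midway between the tips of the shut fingers; the grasp point (between the pads) lies 19 mm behind it (ctrl.hold_point_z is the distance from the TCP to the grasp point, in m); z points along the fingers, x is the direction in which the jaws open and shut, and the axes are right-handed (so a half turn about z gives the same grasp; the last joint's range is limited). The gripper opens to 94 mm and grips with 3 to 60 N. Pads are 16 mm wide; open, the fingers measure 119 mm over their backs; the gripper's body (75 mm by 177 mm) begins 78 mm behind the grasp point.
Start: joints at [1.223, 0.3, 1.521, -0, 1.321, -0.067], TCP at [0.152, 0.528, 0.205] pointing down, gripper open.
Joint ranges: [-3.03, 3.03], [-0.79, 2.21], [0.23, 2.52], [-1.04, 4.18], [0, 3.07], [-2.55, 2.55]. Speed limits (rad/s): [2.22, 2.22, 2.57, 3.14, 3.14, 3.14].

## Interface

Orientations are given as [roll, pitch, yaw] about the fixed x, y, z axes, in that order (R = Rz(yaw) Ry(pitch) Rx(roll)).
In Python, from station import ctrl, viewer, ticket, nets gives the robot as it stands.
- The arm moves only by the tool carry_out, never from a script. Its argument "commands" is one flat list of numbers, 7 for each row, row after row: the closure, from -1 (fully open) to 1 (shut), so that 0 is half open, then the shift along the world's x, y, z in cm, then the turn, a rotation vector about the world's x, y, z in rad. In form: [gripper, tx, ty, tz, ax, ay, az, gripper, tx, ty, tz, ax, ay, az, ...]. A call has 1 to 12 rows; each row is the pose to reach, as a shift and turn from the pose measured when the call began; what a row does not reach only later rows make up. A row lasts 1/12 s, in which the tool goes at most 41.7 mm and 7.16 degrees, less where a joint would pass 70% of its speed; a pose out of reach is approached as far as the arm can. A call with a gripper value outside its range is refused whole. The fingers move at their own pace and stop on an object; "force" is the grip in N (left out, the last holds). Time passes only in rows, so rows that repeat a pose let the fingers close. It gives the time, the measured TCP pose, the force and the opening at its end, in the units of the state.
- ctrl.get_obs(): the state, without advancing time (a new reading comes with each control period).
- viewer.camera(name): name is "side" or "top"; returns (picture, depth): 420x560x3 uint8, blue, green, red; 420x560 float32, m along the optical axis (not along the pixel's ray), 0 where there is no reading.
- viewer.camera_info(name): a dict with "fx", "fy", "cx", "cy" (pixels), "R" (3x3) and "t" (3): a world point X has camera coordinates R X + t. Camera axes: x right, y down, z forward; pixel columns grow to the right and rows downward; lengths in m; the calibration is good to about 2 mm. A picture is of the moment at which its call begins. camera_info takes no time and is no camera call.
- ticket.hand_in(): hands the job in, once; it reports no verdict.
Trained networks look in the newest picture that a camera, given by its name, has taken for a name from the list of things; names that differ only in an ending like _2 or _b are one class to them, and where a whole thing is asked for, a point or a joint stands for the part that bears it (a point fixed in the world has none). Each returns a list of dicts, best first, with "confidence" (0 to 1); they miss things now and then, are a little off and sometimes report something else, mostly with a low value. They report only what shows in the picture. A call takes as long as a camera call.
- nets.silhouettes(camera, thing): "region" (420x560 bool, what is visible of it) and "extent" ([left, top, right, bottom] in pixels, round what is visible of it).
The state is a dict: "time_s": time; "qpos": joint angles; "joint_vel": joint speeds; "tau": joint torques, N m; "ee_pos": TCP position; "eef_rot": TCP orientation; "force": force on the tool from outside, world axes, zero at the start; "moment": the same for the moment, N m; "grip_width": finger opening in m.
Only numpy, scipy, OpenCV 4.12 (cv2) and the standard library are available. Lean on these libraries where they do the work, as an engineer would, in place of code of your own. Each camera call takes 0.05 s, during which the arm holds its last target. There are 200 camera calls.

## Working session

There is one attempt and no reset: what is moved stays moved. The work goes in short steps, Python scripts to look and compute and a tool call to move; the robot and the scene stay as the last step left them, time stands still between calls to the robot, and variables do not carry over. Pictures are saved under pics/ and viewed, about 8 in all and at most 12, crops included, and the job is handed in when it is done.

Besides the shell and the picture viewer there is one more tool, called after "Request:" by a JSON object that holds its "name" and its "arguments", one argument or row to a line. carry_out: Moves the arm, as the interface text tells. Its arguments: {"type":"object","properties":{"commands":{"type":"array","items":{"type":"number"}},"force":{"type":"number"}},"required":["commands"]}

```bash
ls; mkdir -p pics; cat > h.py <<'E'
import numpy as np, cv2
from station import ctrl, viewer, ticket, nets
def cloud(name):
    p,d=viewer.camera(name); c=viewer.camera_info(name)
    R=np.array(c["R"]);t=np.array(c["t"])
    v,u=np.mgrid[:420,:560]
    P=np.stack([(u-c["cx"])/c["fx"]*d,(v-c["cy"])/c["fy"]*d,d],-1)
    W=(P-t)@R
    W[d==0]=np.nan
    return p,W
def proj(name,X):
    c=viewer.camera_info(name); q=np.array(X)@np.array(c["R"]).T+np.array(c["t"])
    return np.stack([q[...,0]/q[...,2]*c["fx"]+c["cx"],q[...,1]/q[...,2]*c["fy"]+c["cy"]],-1)
E
python3 - <<'E'
from h import *
ims=[]
for n in("top","side"):
    p,W=cloud(n); np.save(n+".npy",W); cv2.imwrite(f"pics/{n}0.png",p)
    c=viewer.camera_info(n); print(n,c["fx"],-np.array(c["R"]).T@np.array(c["t"]),np.array(c["R"])[2])
    for th in("board","small_box","stop_face","knob_grip","trigger","grip_back","clamp_jaw","pad_face","glue_bottle","spice_jar","pod_a"):
        for r in nets.silhouettes(n,th)[:2]:
            w=W[r["region"]]; print(th,round(r["confidence"],2),r["extent"],np.nanmedian(w,0).round(3),np.nanpercentile(w,3,0).round(3),np.nanpercentile(w,97,0).round(3))
print(ctrl.get_obs())
E
```

```text
pics
top 388.50932866659747 [ 0.42357511 -0.04569744  1.26427521] [ 0.08059725  0.00608367 -0.99672818]
board 0.83 [188.0, 157.8, 368.4, 238.5] [ 0.506 -0.061  0.019] [ 0.412 -0.284  0.014] [0.63  0.241 0.066]
small_box 0.72 [228.1, 164.6, 277.6, 208.0] [0.557 0.054 0.082] [ 0.504 -0.009  0.028] [0.612 0.116 0.087]
small_box 0.2 [192.1, 155.4, 371.1, 238.3] [ 0.504 -0.059  0.019] [ 0.409 -0.284  0.014] [0.632 0.242 0.066]
stop_face 0.76 [199.1, 175.1, 226.5, 197.8] [0.545 0.183 0.034] [0.519 0.15  0.024] [0.575 0.213 0.12 ]
stop_face 0.21 [119.6, 179.8, 136.2, 195.1] [0.543 0.459 0.046] [0.523 0.439 0.02 ] [0.563 0.483 0.05 ]
knob_grip 0.66 [205.1, 180.0, 213.8, 191.9] [0.545 0.193 0.117] [0.534 0.183 0.102] [0.557 0.204 0.125]
knob_grip 0.21 [200.8, 175.8, 227.3, 198.6] [0.545 0.183 0.036] [0.52  0.151 0.024] [0.574 0.213 0.12 ]
trigger 0.63 [318.1, 184.5, 328.2, 227.8] [ 0.49  -0.158  0.061] [ 0.428 -0.17   0.02 ] [ 0.555 -0.142  0.068]
trigger 0.4 [286.8, 172.1, 293.7, 188.1] [ 0.569 -0.055  0.07 ] [ 0.547 -0.064  0.017] [ 0.595 -0.048  0.078]
grip_back 0.7 [227.1, 161.8, 275.8, 2
[... 2634 characters left out ...]
0.002] [0.562 0.484 0.048]
{'time_s': 1.2, 'qpos': array([ 1.22338531e+00,  2.99904201e-01,  1.52103238e+00,  1.29227082e-05,
        1.32067930e+00, -6.66179431e-02]), 'joint_vel': array([-5.34678178e-04, -6.07301904e-05,  5.28850102e-04,  8.74287909e-04,
        6.61339940e-04, -3.05306160e-04]), 'tau': array([ 1.09188390e-03, -5.31667042e+01, -3.52907395e+01,  7.08801462e-02,
        2.14498019e-02,  1.16617474e-05]), 'ee_pos': array([0.15241778, 0.52844055, 0.20542956]), 'eef_rot': array([-3.14157861e+00,  2.23399958e-05,  1.29000006e+00]), 'force': array([-0.03920895, -0.14110236, -0.17909345]), 'moment': array([ 0.00838686, -0.00398754,  0.03073417]), 'grip_width': 0.09429288462603541}
```

```bash
python3 - <<'E'
from h import *
W=np.load("top.npy"); m=(W[...,2]>.008)&(W[...,0]>.38)&(W[...,0]<.66)&(W[...,1]>-.33)&(W[...,1]<.29)&(W[...,2]<.15)
pts=W[m][:,:2].astype(np.float32); print("board",cv2.minAreaRect(pts))
b=(W[...,2]>.075)&(W[...,2]<.095)&(W[...,0]>.48)&(W[...,0]<.65)&(W[...,1]>-.03)&(W[...,1]<.14)
print("box",cv2.minAreaRect(W[b][:,:2].astype(np.float32)))
k=(W[...,2]>.1)&(W[...,2]<.13)&(W[...,1]>.15)&(W[...,1]<.25)&(W[...,0]>.5)&(W[...,0]<.6)
q=W[k]; 
print("knob",cv2.minAreaRect(q[:,:2].astype(np.float32)),q.mean(0),len(q))
t=cv2.imread("pics/top0.png");s=cv2.imread("pics/side0.png")
a=cv2.resize(t[145:250,180:380],(800,420),interpolation=cv2.INTER_CUBIC)
cv2.imwrite("pics/a.png",a)
cv2.imwrite("pics/b.png",cv2.resize(s[165:310,215:325],(440,580),interpolation=cv2.INTER_CUBIC))
E
```

```text
board ((0.5202972292900085, -0.015585154294967651), (0.27876025438308716, 0.5821195244789124), 0.36285102367401123)
box ((0.5607256889343262, 0.05507262051105499), (0.11077986657619476, 0.13201794028282166), 4.929043769836426)
knob ((0.5467958450317383, 0.1938842535018921), (0.04222371429204941, 0.013997474685311317), 47.04848861694336) [0.54598495 0.19364471 0.11576044] 68
```

View pics/a.png

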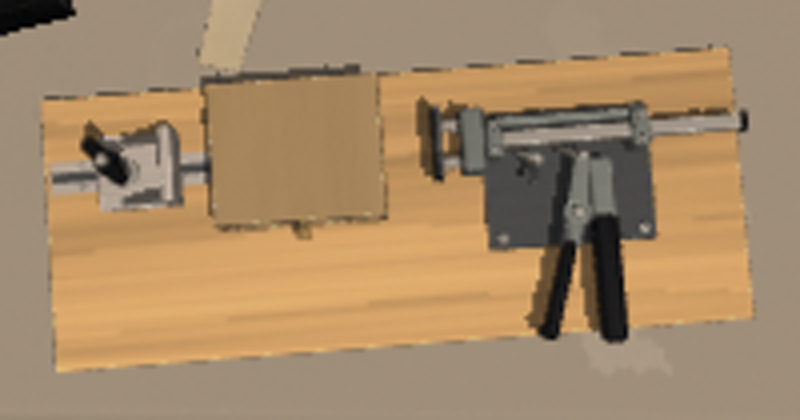

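View pics/b.png

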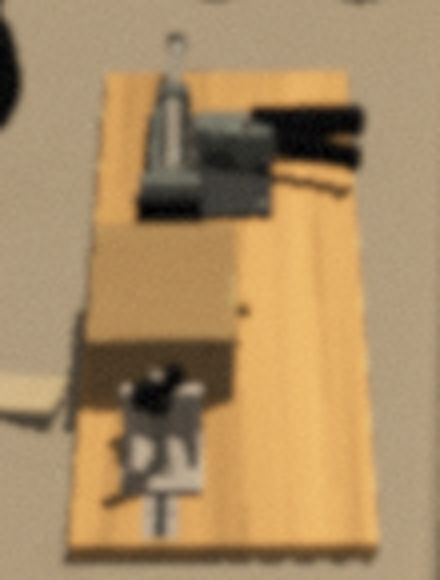

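```bash
cat >> h.py <<'E'
def ray(name,uv,z):
    c=viewer.camera_info(name);R=np.array(c["R"]);o=-R.T@np.array(c["t"])
    uv=np.atleast_2d(uv).astype(float)
    d=np.c_[(uv[:,0]-c["cx"])/c["fx"],(uv[:,1]-c["cy"])/c["fy"],np.ones(len(uv))]@R
    return (o+d*((z-o[2])/d[:,2])[:,None])[:,:2]
def top(px,z): return ray("top",np.array(px)/4-.375+[180,145],z)
E
python3 - <<'E'
from h import *
C=top([(43,98),(728,47),(752,318),(57,371)],.018); print(C.round(4))
for a,b in((0,1),(3,2),(1,2),(0,3)):
    d=C[b]-C[a]; print(np.linalg.norm(d),np.degrees(np.arctan2(d[1],d[0])))
B=C.mean(0); 
yaws=[np.arctan2(*(C[0]-C[1])[::-1])-np.pi/2,np.arctan2(*(C[3]-C[2])[::-1])-np.pi/2]; yw=np.mean(yaws)
# centre of board is at y=-30
R=np.array([[np.cos(yw),-np.sin(yw)],[np.sin(yw),np.cos(yw)]])
o=B-R@[0,-.03]; print("yaw",yaws,yw,"origin",o)
np.savez("b.npz",o=o,R=R,yw=yw)
f=lambda px,z:((top(px,z)-o)@R).round(4)
print("stopface top edge (z67)",f([(180,130),(184,205)],.067))
print("box corners",f([(204,82),(376,74),(385,214),(211,227)],.082), top([(204,82),(376,74),(385,214),(211,227)],.082).round(4))
print("knob",f([(107,157),(88,134),(124,180)],.119))
print("pad",f([(432,108),(440,178)],.068))
print("trigger end,grip end",f([(549,332),(614,336)],.063))
print("trigger pred",o+R@[-.017,-.172])
W=np.load("side.npy"); b=(W.reshape(-1,3)[:,:2]-o)@R; z=W.reshape(-1,3)[:,2]
m=(z>.05)&(z<.072)&(b[:,1]>.08)&(b[:,1]<.25)&(abs(b[:,0]-.045)<.05); print("stop side cloud",np.percentile(b[m],[2,50,98],0))
E
```

```text
[[ 0.6062  0.2653]
 [ 0.6555 -0.289 ]
 [ 0.4367 -0.3078]
 [ 0.3865  0.2466]]
0.5565275342254816 -84.91137605080755
0.5567504350673207 -84.81976896642576
0.2195952262526069 -175.08866701637635
0.22048617610984914 -175.14568931978846
yaw [np.float64(0.08881324230924514), np.float64(0.09041208754985952)] 0.08961266492955233 origin [0.51853667 0.00864996]
stopface top edge (z67) [[0.0689 0.1314]
 [0.0103 0.132 ]]
box corners [[ 0.1025  0.1085]
 [ 0.0987 -0.0238]
 [-0.0095 -0.0228]
 [-0.0094  0.1103]] [[ 0.6109  0.1259]
 [ 0.6189 -0.0063]
 [ 0.5111 -0.0149]
 [ 0.4993  0.1177]]
knob [[0.0455 0.1791]
 [0.0638 0.1921]
 [0.0275 0.1675]]
pad [[ 0.0711 -0.065 ]
 [ 0.0162 -0.067 ]]
trigger end,grip end [[-0.1084 -0.1417]
 [-0.1152 -0.1913]]
trigger pred [ 0.51699764 -0.16418126]
stop side cloud [[-0.00271783  0.10295753]
 [ 0.04175643  0.10969362]
 [ 0.08981235  0.18984933]]
```

Request:
{"name": "carry_out", "arguments": {
  "commands": [0.1, 39.5, -33.7, -4.5, 0, 0, 0.966, 0.1, 39.5, -33.7, -4.5, 0, 0, 0.966, 0.1, 39.5, -33.7, -4.5, 0, 0, 0.966, 0.1, 39.5, -33.7, -4.5, 0, 0, 0.966, 0.1, 39.5, -33.7, -4.5, 0, 0, 0.966, 0.1, 39.5, -33.7, -4.5, 0, 0, 0.966, 0.1, 39.5, -33.7, -4.5, 0, 0, 0.966, 0.1, 39.5, -33.7, -4.5, 0, 0, 0.966, 0.1, 39.5, -33.7, -4.5, 0, 0, 0.966, 0.1, 39.5, -33.7, -4.5, 0, 0, 0.966, 0.1, 39.5, -33.7, -4.5, 0, 0, 0.966, 0.1, 39.5, -33.7, -4.5, 0, 0, 0.966],
  "force": 20
}}

```text
time_s: 2.2
ee_pos: [0.5065, 0.2261, 0.1653]
eef_rot: [3.141, 0.0, 2.256]
force: [0.2, 1.1, 0.5]
grip_width: 0.0423
```

Request:
{"name": "carry_out", "arguments": {
  "commands": [0.1, 4.05, -3.5, 0, 0, 0, 0, 0.1, 4.05, -3.5, 0, 0, 0, 0, 0.1, 4.05, -3.5, 0, 0, 0, 0, 0.1, 4.05, -3.5, -4, 0, 0, 0, 0.1, 4.05, -3.5, -7.4, 0, 0, 0, 0.1, 4.05, -3.5, -7.4, 0, 0, 0, 0.1, 4.05, -3.5, -7.4, 0, 0, 0]
}}

```text
time_s: 2.78
ee_pos: [0.5459, 0.1918, 0.091]
eef_rot: [-3.14, -0.001, 2.257]
force: [0.1, 1.2, 0.7]
grip_width: 0.0425
```

```bash
python3 - <<'E'
from h import *
p,W=cloud("side");q,_=cloud("top")
cv2.imwrite("pics/c.png",np.hstack([cv2.resize(p[210:310,210:310],(400,400),interpolation=3),cv2.resize(q[140:240,170:270],(400,400),interpolation=3)]))
print(ctrl.get_obs())
E
```

```text
{'time_s': 2.8833, 'qpos': array([ 2.74060924e-01,  4.76542211e-01,  1.55042556e+00,  1.28880663e-04,
        1.11150806e+00, -1.98283720e+00]), 'joint_vel': array([-0.005139  , -0.01048606, -0.00730441, -0.00025392, -0.00674278,
       -0.00164838]), 'tau': array([ 1.29157296e-02, -5.72906899e+01, -3.04176307e+01, -3.55494395e-02,
        5.14486071e-02,  1.26463457e-02]), 'ee_pos': array([0.54762408, 0.19200767, 0.09365671]), 'eef_rot': array([3.13869036e+00, 1.14220262e-03, 2.25683951e+00]), 'force': array([-0.21650698, -0.2335641 ,  0.20867736]), 'moment': array([ 0.1078906 , -0.01441011, -0.02470056]), 'grip_width': 0.042521737446567016}
```

View pics/c.png

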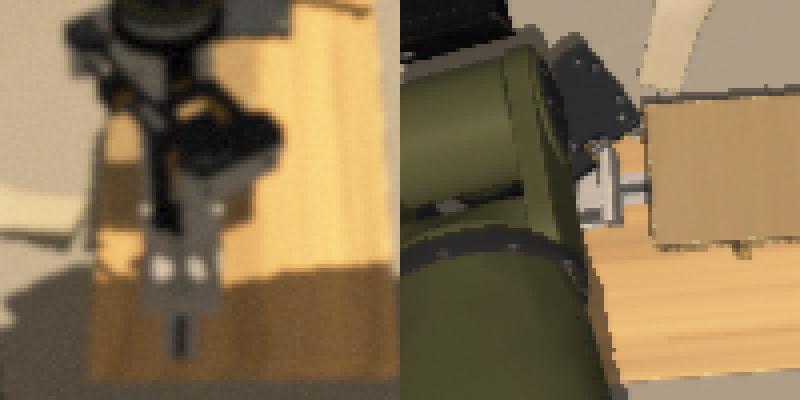

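Request:
{"name": "carry_out", "arguments": {
  "commands": [0.5, 0, 0, -0.2, 0, 0, 0, 0.7, 0, 0, -0.2, 0, 0, 0, 1, 0, 0, -0.2, 0, 0, 0, 1, 0, 0, -0.2, 0, 0, 0, 1, 0, 0, -0.2, 0, 0, 0, 1, 0, 0, -0.2, 0, 0, 0],
  "force": 15
}}

```text
time_s: 3.38
ee_pos: [0.5477, 0.1922, 0.0923]
eef_rot: [3.138, 0.001, 2.257]
force: [-4.4, 1.2, 7.0]
grip_width: 0.0195
```

Request:
{"name": "carry_out", "arguments": {
  "commands": [1, 0, 0, 0, 0, 0, 0, 1, 0, 0, 0, 0, 0, 0, 1, 0, 0, 0, 0, 0, 0]
}}

```text
time_s: 3.63
ee_pos: [0.5476, 0.1922, 0.0924]
eef_rot: [3.138, 0.001, 2.257]
force: [-2.6, 0.3, 2.7]
grip_width: 0.019
```

```bash
python3 - <<'E'
from h import *
o=ctrl.get_obs();print(o["force"],o["moment"],o["grip_width"],o["ee_pos"])
p,W=cloud("side")
cv2.imwrite("pics/d.png",cv2.resize(p[225:295,225:295],(560,560),interpolation=3))
E
```

```text
[-2.60821651  0.31971792  2.74979938] [ 0.05948693  0.4406379  -0.02626105] 0.01904438802273777 [0.54764092 0.19219455 0.09237425]
```

View pics/d.png

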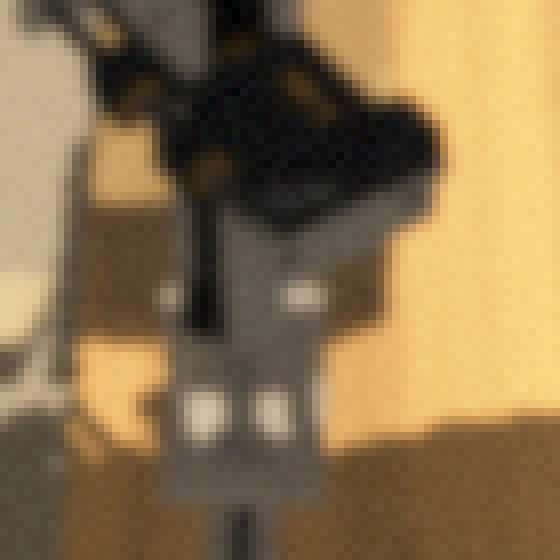

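Request:
{"name": "carry_out", "arguments": {
  "commands": [0.3, 0, 0, 0, 0, 0, 0, 0.3, 0, 0, 0, 0, 0, 0, 0.3, 0, 0, 0.7, 0, 0, 0, 0.3, 0, 0, 0.7, 0, 0, 0, 1, 0, 0, 0.7, 0, 0, 0, 1, 0, 0, 0.7, 0, 0, 0, 1, 0, 0, 0.7, 0, 0, 0, 1, 0, 0, 0.7, 0, 0, 0, 1, 0, 0, 0.7, 0, 0, 0, 1, 0, 0, 0.7, 0, 0, 0]
}}

```text
time_s: 4.52
ee_pos: [0.5479, 0.1923, 0.1]
eef_rot: [3.137, 0.001, 2.257]
force: [-1.8, -0.8, 6.8]
grip_width: 0.0121
```

```bash
python3 - <<'E'
from h import *
o=ctrl.get_obs();print(o["force"],o["moment"],o["grip_width"],o["ee_pos"])
E
```

```text
[-1.81341054 -0.79224346  6.8037291 ] [0.04050318 0.39832583 0.06559257] 0.012092966013161684 [0.54790403 0.19233252 0.10000951]
```

Request:
{"name": "carry_out", "arguments": {
  "commands": [1, 0.04, -0.4, 0, 0, 0, 0, 1, 0.08, -0.9, 0, 0, 0, 0, 1, 0.12, -1.4, 0, 0, 0, 0, 1, 0.16, -1.8, 0, 0, 0, 0, 1, 0.16, -1.8, 0, 0, 0, 0],
  "force": 20
}}

```text
time_s: 4.93
ee_pos: [0.5496, 0.1733, 0.1]
eef_rot: [3.138, 0.002, 2.256]
force: [-0.7, -0.6, 3.4]
grip_width: 0.0118
```

```bash
python3 - <<'E'
from h import *
o=ctrl.get_obs();print(o["force"],o["moment"],o["grip_width"],o["ee_pos"])
p,W=cloud("top"); cv2.imwrite("pics/e.png",cv2.resize(p[150:230,190:290],(800,640)[:2],interpolation=3)[:600])
E
```

```text
[-0.72607194 -0.58172041  3.39508667] [-0.13023957  0.23751023  0.15569853] 0.011817259429497157 [0.54959215 0.17331328 0.10004989]
```

View pics/e.png

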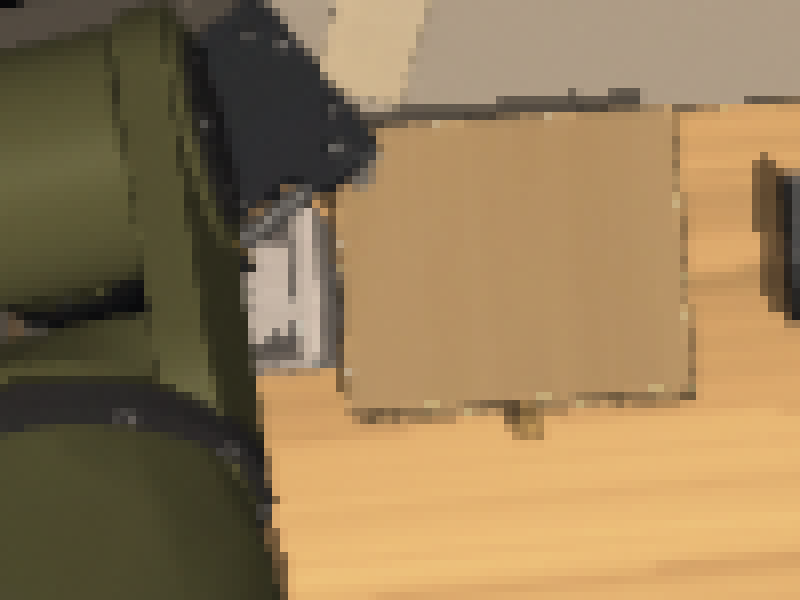

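Request:
{"name": "carry_out", "arguments": {
  "commands": [1, 0.02, -0.15, 0, 0, 0, 0, 1, 0.03, -0.3, 0, 0, 0, 0, 1, 0.03, -0.3, 0, 0, 0, 0]
}}

```text
time_s: 5.23
ee_pos: [0.5499, 0.1704, 0.1]
eef_rot: [3.138, 0.002, 2.256]
force: [-0.4, -1.9, 3.6]
grip_width: 0.012
```

Request:
{"name": "carry_out", "arguments": {
  "commands": [1, 0.01, -0.1, 0, 0, 0, 0, 1, 0.02, -0.2, 0, 0, 0, 0, 1, 0.02, -0.2, 0, 0, 0, 0]
}}

```text
time_s: 5.48
ee_pos: [0.5501, 0.1683, 0.1]
eef_rot: [3.138, 0.002, 2.256]
force: [-1.0, -0.9, 2.2]
grip_width: 0.0121
```

Request:
{"name": "carry_out", "arguments": {
  "commands": [1, 0.01, -0.1, 0, 0, 0, 0, 1, 0.02, -0.2, 0, 0, 0, 0, 1, 0.02, -0.2, 0, 0, 0, 0]
}}

```text
time_s: 5.73
ee_pos: [0.5503, 0.1661, 0.1001]
eef_rot: [3.138, 0.002, 2.256]
force: [-1.6, -0.9, 4.0]
grip_width: 0.0121
```

```bash
python3 - <<'E'
from h import *
o=ctrl.get_obs();print(o["force"],o["moment"],o["grip_width"],o["ee_pos"])
p,W=cloud("top"); cv2.imwrite("pics/f.png",cv2.resize(p[150:230,190:290],(800,640)[:2],interpolation=3)[:600])
b=(W[...,2]>.075)&(W[...,2]<.09)&(W[...,0]>.49)&(W[...,0]<.65)&(W[...,1]>-.05)&(W[...,1]<.12)
print("box",cv2.minAreaRect(W[b][:,:2].astype(np.float32)))
E
```

```text
[-1.62396513 -0.881653    3.97524706] [0.13822172 0.31917298 0.08683505] 0.012062022001242515 [0.55026369 0.16613823 0.10005665]
box ((0.5605620741844177, 0.054927658289670944), (0.11076918244361877, 0.13199467957019806), 4.853127956390381)
```

View pics/f.png

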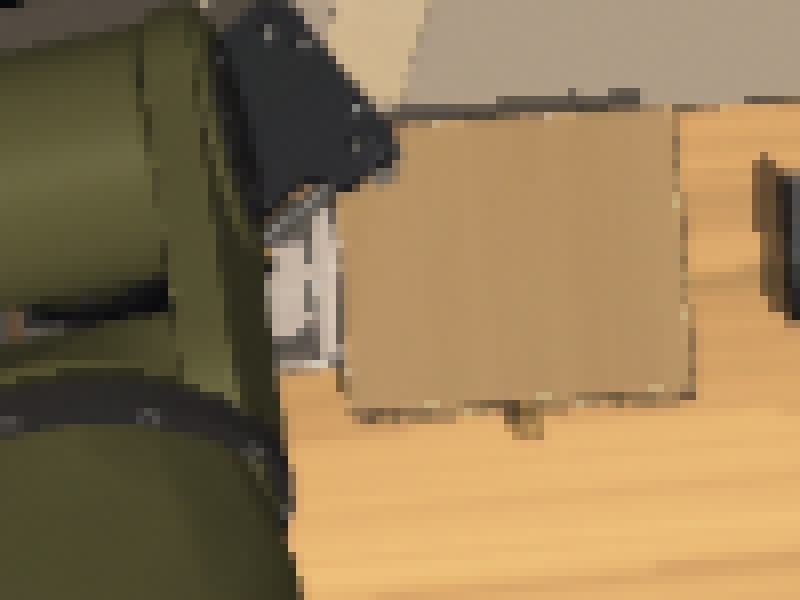

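Request:
{"name": "carry_out", "arguments": {
  "commands": [1, 0.01, -0.1, 0, 0, 0, 0, 1, 0.02, -0.2, 0, 0, 0, 0, 1, 0.02, -0.2, 0, 0, 0, 0]
}}

```text
time_s: 6.03
ee_pos: [0.5505, 0.1639, 0.1]
eef_rot: [3.138, 0.002, 2.256]
force: [-2.1, -0.3, 2.4]
grip_width: 0.0118
```

```bash
cat > d.py <<'E'
from h import *
import sys
o=ctrl.get_obs();print(o["force"],o["moment"],o["grip_width"],o["ee_pos"])
p,W=cloud("top"); r=cv2.imread("pics/top0.png")
# subpixel shift of box's right part vs first picture
A=cv2.cvtColor(r,6).astype(np.float32)[185:205,262:284]; B=cv2.cvtColor(p,6).astype(np.float32)[185:205,262:284]
g=lambda I:(np.abs(np.diff(I,axis=1))*np.arange(21)).sum()/np.abs(np.diff(I,axis=1)).sum()
print("shift px (pc)",cv2.phaseCorrelate(A,B,cv2.createHanningWindow((22,20),cv2.CV_32F)),"absdiff",np.abs(A-B).mean(), "grad",g(B)-g(A))
E
python3 d.py
```

```text
[-2.11138916 -0.25237266  2.42172298] [0.08619476 0.45061067 0.13395542] 0.011841628626951137 [0.5504554  0.16394801 0.10002954]
shift px (pc) ((-0.03525240595146251, -0.06090897461769629), 0.9978040146330992) absdiff 13.615909 grad 0.12256360811062983
```

Request:
{"name": "carry_out", "arguments": {
  "commands": [1, 0.01, -0.1, 0, 0, 0, 0, 1, 0.02, -0.2, 0, 0, 0, 0, 1, 0.02, -0.2, 0, 0, 0, 0]
}}

```text
time_s: 6.33
ee_pos: [0.5507, 0.162, 0.1001]
eef_rot: [3.138, 0.002, 2.256]
force: [-1.7, 1.7, 2.6]
grip_width: 0.012
```

```bash
python3 d.py
```

```text
[-1.73146486  1.66112621  2.62166136] [0.50847065 0.44390985 0.11252145] 0.012037444199169774 [0.55065027 0.16195381 0.1000508 ]
shift px (pc) ((0.6880753824455326, -0.02828149346452946), 1.0608423352241516) absdiff 14.772727 grad 0.6185384238839582
```

Request:
{"name": "carry_out", "arguments": {
  "commands": [1, 0, 0, 0, 0, 0, 0, 1, 0, 0, 0, 0, 0, -0.12, 1, 0, 0, 0, 0, 0, -0.24, 1, 0, 0, 0, 0, 0, -0.36, 1, 0, 0, 0, 0, 0, -0.48, 1, 0, 0, 0, 0, 0, -0.6, 1, 0, 0, 0, 0, 0, -0.7, 1, 0, 0, 0, 0, 0, -0.8, 1, 0, 0, 0, 0, 0, -0.9, 1, 0, 0, 0, 0, 0, -0.9, 1, 0, 0, 0, 0, 0, -0.9],
  "force": 40
}}

```text
time_s: 7.3
ee_pos: [0.5509, 0.1606, 0.1001]
eef_rot: [3.138, 0.004, 1.355]
force: [-1.0, -8.7, 5.1]
grip_width: 0.0118
```

```bash
python3 d.py
```

```text
[-1.00142438 -8.67354485  5.05280801] [-1.52411964  0.21022677  0.03360544] 0.011789512104472254 [0.55090635 0.16061126 0.10013464]
shift px (pc) ((0.6775656826000382, -0.0021635573299505495), 1.0595414837201436) absdiff 14.843182 grad 0.570937343054787
```

Request:
{"name": "carry_out", "arguments": {
  "commands": [1, 0, -0.02, 0, 0, 0, -0.1, 1, 0, -0.04, 0, 0, 0, -0.2, 1, 0, -0.06, 0, 0, 0, -0.29, 1, 0, -0.06, 0, 0, 0, -0.34, 1, 0, -0.06, 0, 0, 0, -0.34, 1, 0, -0.06, 0, 0, 0, -0.34]
}}

```text
time_s: 7.85
ee_pos: [0.5508, 0.1597, 0.1002]
eef_rot: [3.138, 0.004, 1.015]
force: [-3.4, -1.0, 6.0]
grip_width: 0.0117
```

```bash
python3 d.py
```

```text
[-3.40901491 -0.97096754  5.95838336] [-0.02237763  0.80487604  0.01307238] 0.01168767268069999 [0.55076967 0.15970826 0.10022787]
shift px (pc) ((0.703230738909971, -0.023905473240436237), 1.0612652271986007) absdiff 14.761364 grad 0.5765967212785803
```

Request:
{"name": "carry_out", "arguments": {
  "commands": [0.2, 0, 0, 0, 0, 0, 0, 0.2, 0, 0, 0, 0, 0, 0, 0.2, 0, 0, 0, 0, 0, 0, 0.2, 0, 0, 4, 0, 0, 0, 0.2, 0, 0, 8, 0, 0, 0, -1, -9, -34, 8, 0, 0, 0.64, -1, -9, -34, 8, 0, 0, 0.64, -1, -9, -34, 8, 0, 0, 0.64, -1, -9, -34, 8, 0, 0, 0.64, -1, -9, -34, 8, 0, 0, 0.64, -1, -9, -34, 8, 0, 0, 0.64, -1, -9, -34, 8, 0, 0, 0.64],
  "force": 30
}}

```text
time_s: 8.9
ee_pos: [0.4799, -0.1075, 0.1801]
eef_rot: [3.138, 0.005, 1.66]
force: [-0.1, 0.1, 0.2]
grip_width: 0.0809
```

```bash
python3 - <<'E'
from h import *
print(ctrl.get_obs()["ee_pos"])
p,W=cloud("top");q,V=cloud("side"); cv2.imwrite("pics/top1.png",p)
cv2.imwrite("pics/g.png",np.hstack([cv2.resize(p[145:245,180:330],(600,400),interpolation=3),cv2.resize(q[170:310,240:310],(200,400),interpolation=3)]))
Z=np.load("b.npz");o,R=Z["o"],Z["R"]
k=(W[...,2]>.102)&(W[...,2]<.13)&(W[...,1]>.12)&(W[...,1]<.25)&(W[...,0]>.5)&(W[...,0]<.6)
r=cv2.minAreaRect(W[k][:,:2].astype(np.float32)); bp=cv2.boxPoints(r); print("knob",r,k.sum(),((bp-o)@R).round(4))
E
```

```text
[ 0.47988228 -0.10746577  0.18014577]
knob ((0.5492603778839111, 0.1629839688539505), (0.01243566069751978, 0.04102586209774017), 56.57917022705078) 65 [[0.0245 0.1589]
 [0.0566 0.1333]
 [0.0643 0.143 ]
 [0.0322 0.1686]]
```

View pics/g.png

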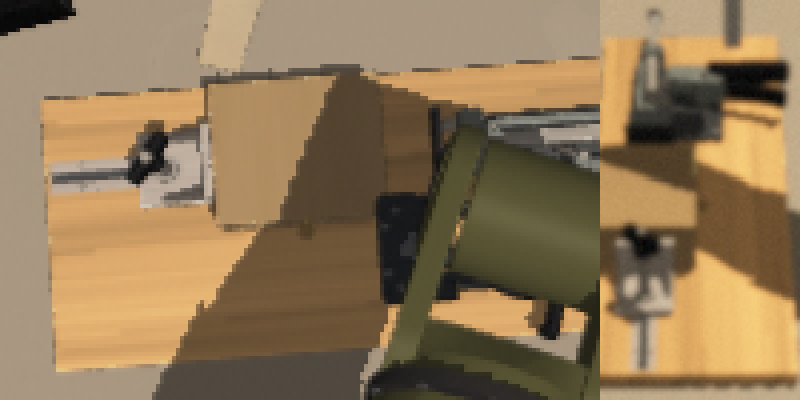

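Request:
{"name": "carry_out", "arguments": {
  "commands": [-1, -2.05, -6.6, 0, 0, 0, 0, -1, -2.05, -6.6, 0, 0, 0, 0, -1, -2.05, -6.6, 0, 0, 0, 0, -1, -2.05, -6.6, -4, 0, 0, 0, -1, -2.05, -6.6, -7.5, 0, 0, 0, -1, -2.05, -6.6, -7.5, 0, 0, 0]
}}

```text
time_s: 9.5
ee_pos: [0.4564, -0.1746, 0.0997]
eef_rot: [-3.138, 0.001, 1.65]
force: [0.1, 0.2, -1.7]
grip_width: 0.0942
```

```bash
python3 - <<'E'
from h import *
print(ctrl.get_obs()["ee_pos"],ctrl.get_obs()["grip_width"])
q,V=cloud("side")
Z=np.load("b.npz");o,R=Z["o"],Z["R"]
cv2.imwrite("pics/h.png",cv2.resize(q[150:230,240:340],(750,600),interpolation=3))
b=(V[...,:2]-o)@R; z=V[...,2]
for lo,hi in((.09,.11),(.1,.12)):
  m=(z>lo)&(z<hi)&(b[...,0]>-.11)&(b[...,0]<-.04)&(b[...,1]>-.27)&(b[...,1]<-.07); print("fingers",m.sum(),np.percentile(b[m],[2,50,98],0).round(3) if m.sum() else 0)
m=(z>.056)&(z<.068)&(b[...,0]>-.085)&(b[...,0]<-.065)&(b[...,1]>-.22)&(b[...,1]<-.12); print("trig/grip",np.sort(b[m][:,1]).round(3)[::3])
E
```

```text
[ 0.4563974  -0.1745781   0.09965793] 0.09418064590846144
fingers 10 [[-0.084 -0.209]
 [-0.073 -0.122]
 [-0.067 -0.117]]
fingers 23 [[-0.084 -0.182]
 [-0.074 -0.119]
 [-0.067 -0.111]]
trig/grip [-0.201 -0.183 -0.163 -0.157 -0.154 -0.151 -0.15  -0.148]
```

View pics/h.png

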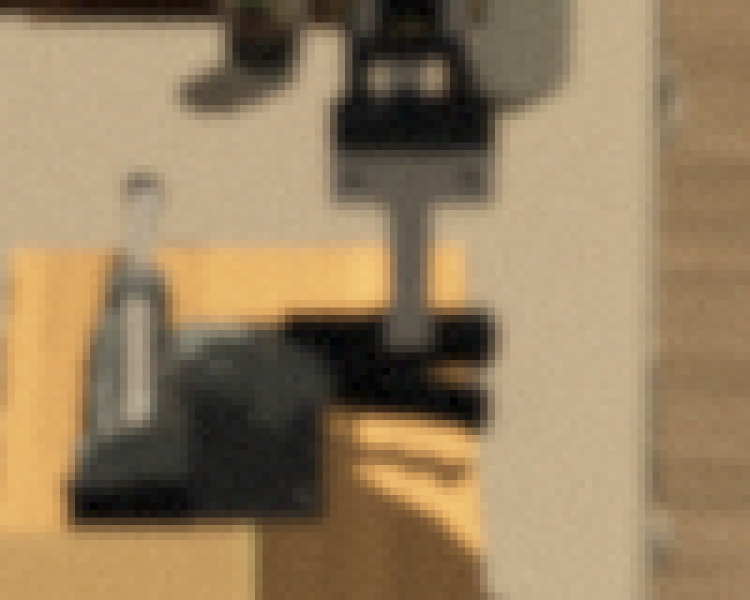

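Request:
{"name": "carry_out", "arguments": {
  "commands": [-1, 0.2, -0.2, -3.5, 0, 0, 0, -1, 0.3, -0.6, -6.4, 0, 0, 0, -1, 0.3, -0.6, -6.4, 0, 0, 0, -1, 0.3, -0.6, -6.4, 0, 0, 0]
}}

```text
time_s: 9.88
ee_pos: [0.4613, -0.181, 0.0404]
eef_rot: [-3.14, 0.002, 1.65]
force: [0.3, 0.1, 1.2]
grip_width: 0.094
```

Request:
{"name": "carry_out", "arguments": {
  "commands": [-0.4, 0, 0, -0.5, 0, 0, 0, -0.4, 0, 0, -0.5, 0, 0, 0, -0.1, 0, 0, -0.5, 0, 0, 0, 0.25, 0, 0, -0.5, 0, 0, 0, 0.25, 0, 0, -0.5, 0, 0, 0, 0.25, 0, 0, -0.5, 0, 0, 0, 0.25, 0, 0, -0.5, 0, 0, 0, 0.25, 0, 0, -0.5, 0, 0, 0],
  "force": 25
}}

```text
time_s: 10.55
ee_pos: [0.4608, -0.1803, 0.0354]
eef_rot: [-3.139, 0.001, 1.65]
force: [-3.2, 6.4, 1.7]
grip_width: 0.0444
```

```bash
cat > j.py <<'E'
from h import *
s=ctrl.get_obs();print(s["time_s"],s["force"].round(2),s["grip_width"],s["ee_pos"])
Z=np.load("b.npz");o,R=Z["o"],Z["R"]
for n in("side","top"):
    p,V=cloud(n); r=nets.silhouettes(n,"small_box"); j=nets.silhouettes(n,"clamp_jaw")
    b=(V[...,:2]-o)@R; z=V[...,2]
    m=(z>.045)&(z<.08)&(b[...,0]>.02)&(b[...,0]<.07)&(b[...,1]>-.09)&(b[...,1]<-.015)
    bx=(z>.075)&(z<.09)&(b[...,0]>.0)&(b[...,0]<.095)&(b[...,1]>-.06)&(b[...,1]<.13)
    print(n,"jaw y pct",np.percentile(b[m][:,1],[50,80,90,95,99]).round(4),m.sum(),"box",np.percentile(b[bx][:,1],[.5,1,99]).round(4))
    cv2.imwrite(f"pics/j_{n}.png",p)
E
python3 j.py
```

```text
10.55 [-3.22  6.38  1.67] 0.04440553289284539 [ 0.46082712 -0.180324    0.03538453]
side jaw y pct [-0.062  -0.0566 -0.0536 -0.0523 -0.0278] 153 box [-0.0267 -0.025   0.1087]
top jaw y pct [-0.0725 -0.0553 -0.052  -0.0249 -0.0173] 172 box [-0.0528 -0.0246  0.1053]
```

Request:
{"name": "carry_out", "arguments": {
  "commands": [0.3, 0, 0, 0, 0, 0, 0, 0.3, 0, 0, 0, 0, 0, 0, 0.3, 0, 0, 0, 0, 0, 0, 0.3, 0, 0, 0, 0, 0, 0]
}}

```text
time_s: 11.18
ee_pos: [0.4611, -0.1851, 0.0353]
eef_rot: [-3.14, 0.009, 1.651]
force: [0.1, -9.3, -4.7]
grip_width: 0.0348
```

```bash
python3 j.py
```

```text
11.1833 [ 0.08 -9.31 -4.68] 0.03479904014141754 [ 0.4611462  -0.18505742  0.03530757]
side jaw y pct [-0.0703 -0.0492 -0.0457 -0.027  -0.0171] 161 box [-0.0471 -0.0294  0.1089]
top jaw y pct [-0.0722 -0.0535 -0.0501 -0.0249 -0.018 ] 182 box [-0.0248 -0.0243  0.1055]
```

Request:
{"name": "carry_out", "arguments": {
  "commands": [-0.1, 0, 0, 0, 0, 0, 0, -0.3, 0, 0, 0, 0, 0, 0, -0.3, 0, -0.1, 0, 0, 0, 0, -0.3, 0, -0.1, 0, 0, 0, 0, -0.3, 0, -0.1, 0, 0, 0, 0]
}}

```text
time_s: 11.9
ee_pos: [0.4613, -0.186, 0.0355]
eef_rot: [-3.141, 0.009, 1.651]
force: [1.2, 2.0, 0.6]
grip_width: 0.0606
```

```bash
python3 j.py; python3 - <<'E'
import cv2,numpy as np
p=cv2.imread("pics/j_top.png");q=cv2.imread("pics/j_side.png")
cv2.imwrite("pics/k.png",np.hstack([cv2.resize(p[150:220,260:380],(480,280),interpolation=3),cv2.resize(q[165:225,235:303],(317,280),interpolation=3)]))
E
```

```text
11.9 [1.15 1.96 0.55] 0.06062809773654288 [ 0.46130511 -0.18603415  0.03545056]
side jaw y pct [-0.0692 -0.0511 -0.0477 -0.0273 -0.0182] 159 box [-0.0302 -0.0274  0.1081]
top jaw y pct [-0.0728 -0.0547 -0.0513 -0.0498 -0.0194] 182 box [-0.0502 -0.0245  0.1055]
```

View pics/k.png

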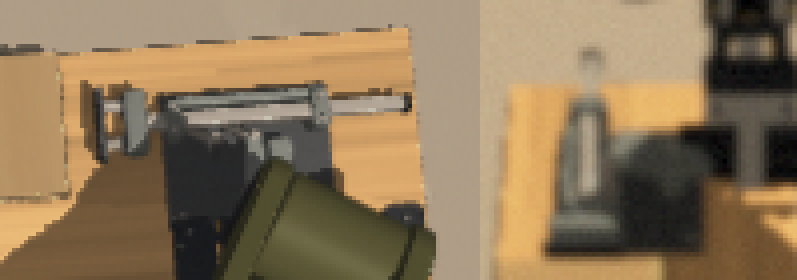

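```bash
cat > k.py <<'E'
from h import *
import sys
Z=np.load("b.npz");o,R=Z["o"],Z["R"]
def rect(img,x0,x1,y0,y1,z,st=.0005):
    X,Y=np.meshgrid(np.arange(x0,x1,st),np.arange(y0,y1,st)); P=np.stack([X,Y],-1)@R.T+o
    uv=proj("top",np.dstack([P,np.full(X.shape,z)])).astype(np.float32)
    return cv2.remap(cv2.cvtColor(img,6),uv[...,0],uv[...,1],cv2.INTER_LINEAR).astype(float)
def meas(img):
    s=rect(img,.038,.052,-.32,-.18,.05); prof=s.mean(1); y=np.arange(len(prof))*.0005-.32
    w=np.maximum(0,70-prof); w[y>-.236]=0; i=w.argmax(); sel=abs(y-y[i])<.006
    end=(w*y)[sel].sum()/w[sel].sum()
    h=rect(img,.025,.065,-.12,0,.068); return end,h
def prof(img):
    h=rect(img,.028,.062,-.105,0,.068).mean(1); return h.reshape(-1,4).mean(1).round().astype(int)
def pad(img,back=(-.105)):
    # head: centroid of gray box head found by matching initial template
    T=rect(cv2.imread("pics/top0.png"),.020,.068,-.094,-.060,.068)
    S=rect(img,.020,.068,-.105,.0,.068)
    r=cv2.matchTemplate(S.astype(np.float32),T.astype(np.float32),cv2.TM_CCOEFF_NORMED)[:,0]
    i=r.argmax(); d=0
    if 0<i<len(r)-1: d=(r[i-1]-r[i+1])/(2*(r[i-1]-2*r[i]+r[i+1]))
    return ((i+d)*.0005-.105+.094)*1000,r.max()
if __name__=="__main__":
    s=ctrl.get_obs();print(s["time_s"],s["force"].round(2),s["grip_width"],s["ee_pos"])
    p,_=viewer.camera("top"); cv2.imwrite("pics/t%d.png"%(s["time_s"]*1000),p)
    print("bar end mm",meas(p)[0]*1000,"move",(meas(p)[0]-meas(cv2.imread("pics/top0.png"))[0])*1000,"template",pad(p)); print(prof(p))
E
python3 - <<'E'
from k import *
a=cv2.imread("pics/top0.png"); print(meas(a)[0],pad(a),prof(a))
E
python3 k.py
```

```text
12.2 [1.76 1.85 0.53] 0.06128554443849499 [ 0.46118731 -0.18604437  0.03535001]
bar end mm -295.9886363636364 move 13.339418443191974 template (np.float64(13.031272746622566), np.float32(0.89983046))Traceback (most recent call last):
  File "<stdin>", line 2, in <module>
  File "k.py", line 14, in prof
    h=rect(img,.028,.062,-.105,0,.068).mean(1); return h.reshape(-1,4).mean(1).round().astype(int)
                                                       ~~~~~~~~~^^^^^^
ValueError: cannot reshape array of size 210 into shape (4)
Traceback (most recent call last):
  File "k.py", line 26, in <module>
    print("bar end mm",meas(p)[0]*1000,"move",(meas(p)[0]-meas(cv2.imread("pics/top0.png"))[0])*1000,"template",pad(p)); print(prof(p))
                                                                                                                               ~~~~^^^
  File "k.py", line 14, in prof
    h=rect(img,.028,.062,-.105,0,.068).mean(1); return h.reshape(-1,4).mean(1).round().astype(int)
                                                       ~~~~~~~~~^^^^^^
ValueError: cannot reshape array of size 210 into shape (4)
```

Request:
{"name": "carry_out", "arguments": {
  "commands": [-1, 0, 0, 0, 0, 0, 0, -1, 0, 0, 0, 0, 0, 0, -1, 0, 0, 0, 0, 0, 0, -1, 0, 0, 0, 0, 0, 0, 0.3, 0, 0, 0, 0, 0, 0, 0.3, 0, 0, 0, 0, 0, 0, 0.3, 0, 0, 0, 0, 0, 0, 0.3, 0, 0, 0, 0, 0, 0, 0.3, 0, 0, 0, 0, 0, 0, 0.3, 0, 0, 0, 0, 0, 0, 0.3, 0, 0, 0, 0, 0, 0, 0.3, 0, 0, 0, 0, 0, 0]
}}

```text
time_s: 13.25
ee_pos: [0.4601, -0.1852, 0.0348]
eef_rot: [-3.138, 0.007, 1.651]
force: [-5.7, 8.2, 2.4]
grip_width: 0.0379
```

```bash
sed -i 's/reshape(-1,4)/reshape(-1,5)/' k.py; python3 k.py
```

```text
13.25 [-5.69  8.24  2.42] 0.03794372395375113 [ 0.460099   -0.18515456  0.03475786]
bar end mm -281.91843317972354 move 27.40962162710481 template (np.float64(26.897436365485195), np.float32(0.9393104))
[ 60  62  74  93 107 115 118 122 123 122 117 109 120 127 126 125 122 105
  77  78  97 108 118 130 110  79  55  54  74  84  93 119 145 155 154 154
 153 153 152 151 151 150]
```

Request:
{"name": "carry_out", "arguments": {
  "commands": [0.3, 0, 0, 0, 0, 0, 0, 0.3, 0, 0, 0, 0, 0, 0, 0.3, 0, 0, 0, 0, 0, 0, -1, 0, 0, 0, 0, 0, 0, -1, 0, 0, 0, 0, 0, 0, -1, 0, 0, 0, 0, 0, 0, -1, 0, 0, 0, 0, 0, 0, -1, 0, 0, 0, 0, 0, 0, -1, 0, 0, 0, 0, 0, 0, -1, 0, 0, 0, 0, 0, 0]
}}

```text
time_s: 14.13
ee_pos: [0.46, -0.1852, 0.0348]
eef_rot: [-3.137, 0.007, 1.651]
force: [1.7, 1.3, -0.4]
grip_width: 0.0775
```

```bash
python3 k.py
```

```text
14.1333 [ 1.65  1.25 -0.42] 0.07754183965822459 [ 0.46000395 -0.18517315  0.03475387]
bar end mm -281.4413226299694 move 27.886732176858942 template (np.float64(27.88999117910862), np.float32(0.9787025))
[ 60  63  75  92 107 115 119 123 123 123 123 117 118 125 127 126 123 113
  90  79  95 105 113 131 123  94  68  49  64  80  85 101 138 154 154 154
 153 152 152 151 151 150]
```

Request:
{"name": "carry_out", "arguments": {
  "commands": [-1, 0, 0, 0, 0, 0, 0, -1, 0, 0, 0, 0, 0, 0, 0.25, 0, 0, 0, 0, 0, 0, 0.25, 0, 0, 0, 0, 0, 0, 0.25, 0, 0, 0, 0, 0, 0, 0.25, 0, 0, 0, 0, 0, 0, 0.25, 0, 0, 0, 0, 0, 0, 0.25, 0, 0, 0, 0, 0, 0, 0.25, 0, 0, 0, 0, 0, 0, 0.25, 0, 0, 0, 0, 0, 0, 0.25, 0, 0, 0, 0, 0, 0]
}}

```text
time_s: 15.1
ee_pos: [0.459, -0.1842, 0.0342]
eef_rot: [-3.135, 0.005, 1.651]
force: [-6.5, 8.7, 0.2]
grip_width: 0.0377
```

```bash
python3 k.py
```

```text
15.1 [-6.47  8.72  0.22] 0.03769002753476652 [ 0.45899426 -0.18420717  0.03421507]
bar end mm -268.8186113393591 move 40.50944346746926 template (np.float64(36.758153736591346), np.float32(0.7704351))
[ 60  63  74  92 107 115 119 122 123 123 124 124 126 132 142 147 133 122
 126 127 126 123 114  90  80 102 119 129 115  87  67  71 121 152 154 154
 153 152 152 151 151 150]
```

Request:
{"name": "carry_out", "arguments": {
  "commands": [0.3, 0, -0.1, 0, 0, 0, 0, 0.3, 0, -0.1, 0, 0, 0, 0, 0.3, 0, -0.1, 0, 0, 0, 0, 0.3, 0, -0.1, 0, 0, 0, 0]
}}

```text
time_s: 15.48
ee_pos: [0.4589, -0.1853, 0.0342]
eef_rot: [-3.134, 0.005, 1.652]
force: [-1.0, 0.8, 0.9]
grip_width: 0.0346
```

```bash
python3 k.py
```

```text
15.4833 [-1.01  0.85  0.88] 0.03460512783476488 [ 0.45891072 -0.18529662  0.03416949]
bar end mm -266.19640564826705 move 43.13164915856132 template (np.float64(36.55138475075365), np.float32(0.47789627))
[ 60  65  79  96 112 121 124 125 123 123 124 124 126 134 146 152 148 124
 119 126 126 126 123 112  87  78  97 109 106  86  67  72 123 153 154 154
 153 152 152 151 151 150]
```

Request:
{"name": "carry_out", "arguments": {
  "commands": [-1, 0.2, 0, 0.1, 0, 0, 0, -1, 0.2, 0, 0.1, 0, 0, 0, -1, 0.2, 0, 0.1, 0, 0, 0, -1, 0.2, 0, 0.1, 0, 0, 0, -1, 0.2, 0, 0.1, 0, 0, 0, -1, 0.2, 0, 0.1, 0, 0, 0, -1, 0.2, 0, 0.1, 0, 0, 0]
}}

```text
time_s: 16.12
ee_pos: [0.4612, -0.1855, 0.0354]
eef_rot: [-3.135, 0.005, 1.652]
force: [0.3, 0.4, 0.2]
grip_width: 0.0776
```

```bash
python3 k.py
```

```text
16.1167 [0.35 0.45 0.22] 0.07763383440972348 [ 0.46115056 -0.18546715  0.0353772 ]
bar end mm -269.09354120267267 move 40.234513604155694 template (np.float64(36.782383546233184), np.float32(0.79994607))
[ 59  63  74  88  99 106 113 122 123 123 124 124 125 132 140 140 124 121
 126 127 125 123 109  83  80 104 124 142 120  87  67  71 123 153 154 154
 153 152 152 152 151 150]
```

Request:
{"name": "carry_out", "arguments": {
  "commands": [-0.2, 0, 0.5, 0, 0, 0, 0, -0.2, 0, 0.5, 0, 0, 0, 0, -0.2, 0, 0.5, 0, 0, 0, 0, -0.2, 0, 0.5, 0, 0, 0, 0, -0.2, 0, 0.5, 0, 0, 0, 0, -0.2, 0, 0.5, 0, 0, 0, 0]
}}

```text
time_s: 16.67
ee_pos: [0.4603, -0.1794, 0.035]
eef_rot: [-3.133, 0.003, 1.652]
force: [-3.9, 9.6, 3.9]
grip_width: 0.0571
```

```bash
python3 k.py
```

```text
16.6667 [-3.88  9.63  3.95] 0.05707221329085225 [ 0.46027706 -0.17943155  0.03499224]
bar end mm -268.13520309477764 move 41.192851712050725 template (np.float64(36.71158735454083), np.float32(0.5978505))
[ 59  62  72  82  92  95  98 108 117 122 124 124 125 129 134 137 137 121
 123 127 126 125 120 100  82  93 109 110 107  87  67  71 123 153 154 154
 153 152 152 151 150 150]
```

Request:
{"name": "carry_out", "arguments": {
  "commands": [-0.1, 0, 0, 0, 0, 0, 0, -0.1, 0, 0, 0, 0, 0, 0, -0.1, 0, 0, 0, 0, 0, 0, -0.1, 0, 0, 0, 0, 0, 0]
}}

```text
time_s: 17.05
ee_pos: [0.4597, -0.1783, 0.0348]
eef_rot: [-3.131, 0.001, 1.652]
force: [-2.8, 9.5, 5.1]
grip_width: 0.0518
```

```bash
python3 k.py
```

```text
17.05 [-2.76  9.51  5.06] 0.05176640883484931 [ 0.45970573 -0.17828091  0.03484737]
bar end mm -266.38243494423796 move 42.94561986259038 template (np.float64(36.695519402623184), np.float32(0.49753135))
[ 59  62  72  82  92  95  97 107 113 117 123 124 125 128 134 136 135 115
 119 126 126 126 122 107  83  83 102 109 106  87  67  71 123 153 154 154
 153 152 152 151 150 150]
```

Request:
{"name": "carry_out", "arguments": {
  "commands": [-0.04, 0, -0.05, 0, 0, 0, 0, -0.04, 0, -0.05, 0, 0, 0, 0, -0.04, 0, -0.05, 0, 0, 0, 0, -0.04, 0, -0.05, 0, 0, 0, 0]
}}

```text
time_s: 17.43
ee_pos: [0.4594, -0.1779, 0.0349]
eef_rot: [-3.13, -0.001, 1.652]
force: [-1.8, 8.3, 4.2]
grip_width: 0.0492
```

```bash
python3 k.py
```

```text
17.4333 [-1.78  8.32  4.24] 0.049235219801764145 [ 0.45941985 -0.17789992  0.03487841]
bar end mm -266.1833872707659 move 43.14466753606244 template (np.float64(36.55446412786842), np.float32(0.47990593))
[ 59  63  72  82  92  96  98 107 113 117 123 123 125 128 133 137 138 122
 119 126 126 125 123 112  87  78  97 108 105  86  67  72 123 153 154 154
 153 152 152 151 151 150]
```

Request:
{"name": "carry_out", "arguments": {
  "commands": [0.01, 0, 0, 0, 0, 0, 0, 0.01, 0, 0, 0, 0, 0, 0, 0.01, 0, 0, 0, 0, 0, 0, 0.01, 0, 0, 0, 0, 0, 0]
}}

```text
time_s: 17.82
ee_pos: [0.4594, -0.1788, 0.0348]
eef_rot: [-3.131, 0.0, 1.652]
force: [0.3, -7.5, -1.6]
grip_width: 0.0472
```

```bash
python3 k.py; python3 - <<'E'
from k import *
import glob
fs=sorted(glob.glob("pics/t[0-9]*.png"),key=lambda f:int(f[6:-4]))
V=[]
for f in ["pics/top0.png"]+fs:
    i=cv2.imread(f); h=rect(i,.028,.062,-.105,0,.068).mean(1)
    # pad-back falling edge and head stripe
    print(f,round((meas(i)[0]+.3093)*1000,2))
for f in ("pics/t14133.png","pics/t16116.png",fs[-1]):
    P=cv2.imread(f); X,Y=np.meshgrid(np.arange(.09,-.01,-.0005),np.arange(.02,-.13,-.0005)); Q=np.stack([X,Y],-1)@R.T+o
    uv=proj("top",np.dstack([Q,np.full(X.shape,.068)])).astype(np.float32)
    V.append(cv2.resize(cv2.remap(P,uv[...,0],uv[...,1],cv2.INTER_LINEAR),(260,390)))
cv2.imwrite("pics/v.png",np.hstack(V))
E
```

```text
17.8167 [ 0.3  -7.51 -1.64] 0.04716967082230672 [ 0.45941926 -0.17884129  0.03480942]
bar end mm -265.43027139874744 move 43.897783408080926 template (np.float64(36.32239238917828), np.float32(0.44633514))
[ 59  63  72  82  92  95  97 108 117 122 124 124 125 128 134 137 143 139
 124 123 127 126 125 121 103  81  91 106 101  83  68  72 123 153 154 154
 153 152 152 151 151 150]
pics/top0.png -0.03
pics/t12200.png 13.31
pics/t13250.png 27.38
pics/t14133.png 27.86
pics/t15100.png 40.48
pics/t15483.png 43.1
pics/t16116.png 40.21
pics/t16666.png 41.16
pics/t17050.png 42.92
pics/t17433.png 43.12
pics/t17816.png 43.87
```

View pics/v.png

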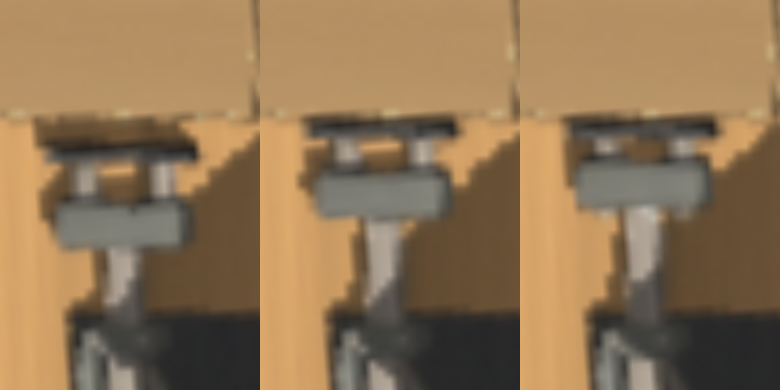

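```bash
cat > m.py <<'E'
from k import *
import glob
f32=lambda a:a.astype(np.float32)
def shift(T,S,y0T,y0S):
    r=cv2.matchTemplate(f32(S),f32(T),cv2.TM_CCOEFF_NORMED); _,mx,_,(c,i)=cv2.minMaxLoc(r); r=r[:,c]; d=0
    if 0<i<len(r)-1: d=(r[i-1]-r[i+1])/(2*(r[i-1]-2*r[i]+r[i+1]))
    return ((i+d)*.0005+y0S-y0T)*1000,mx
a=cv2.imread("pics/t14133.png")
# in v.png: y=.02-row/2.6mm ; head rows 200-252, pad rows 140-172 in free picture
H=rect(a,.022,.066,.02-.254/2.6,.02-.198/2.6,.068); P=rect(a,.018,.07,.02-.172/2.6,.02-.151/2.6,.068)
for f in sorted(glob.glob("pics/t[0-9]*.png"),key=lambda f:int(f[6:-4]))[3:]:
    i=cv2.imread(f)
    h=shift(H,rect(i,.020,.068,-.085,-.035,.068),.02-.254/2.6,-.085); p=shift(P,rect(i,.016,.072,-.05,-.022,.068),.02-.172/2.6,-.05)
    print(f,"head %.2f (%.2f) pad %.2f (%.2f) sunk %.2f"%(h+p+(h[0]-p[0],)))
E
python3 m.py
```

```text
pics/t15100.png head 12.60 (0.90) pad 9.29 (0.94) sunk 3.31
pics/t15483.png head 15.37 (0.78) pad 10.53 (0.87) sunk 4.84
pics/t16116.png head 12.04 (0.87) pad 9.07 (0.95) sunk 2.97
pics/t16666.png head 13.28 (0.89) pad 10.38 (0.83) sunk 2.90
pics/t17050.png head 13.77 (0.82) pad 10.51 (0.87) sunk 3.25
pics/t17433.png head 14.78 (0.87) pad 10.52 (0.88) sunk 4.26
pics/t17816.png head 15.88 (0.90) pad 10.76 (0.80) sunk 5.12
```

Request:
{"name": "carry_out", "arguments": {
  "commands": [0.025, 0, -0.05, 0, 0, 0, 0, 0.025, 0, -0.05, 0, 0, 0, 0, 0.025, 0, -0.05, 0, 0, 0, 0, 0.025, 0, -0.05, 0, 0, 0, 0, 0.025, 0, -0.05, 0, 0, 0, 0, 0.025, 0, -0.05, 0, 0, 0, 0]
}}

```text
time_s: 18.37
ee_pos: [0.4593, -0.1793, 0.0348]
eef_rot: [-3.13, 0.0, 1.652]
force: [-1.9, 0.9, 1.9]
grip_width: 0.0462
```

```bash
python3 k.py; python3 m.py|tail -2; python3 - <<'E'
from k import *
import glob
p=cv2.imread(sorted(glob.glob("pics/t[0-9]*.png"),key=lambda f:int(f[6:-4]))[-1])
q,_=viewer.camera("side"); 
cv2.imwrite("pics/w.png",np.hstack([cv2.resize(p[120:260,110:450],(560,230),interpolation=3),cv2.resize(q[120:380,220:340],(106,230),interpolation=3)]))
W=cloud("top")[1]
k=(W[...,2]>.102)&(W[...,2]<.13)&(W[...,1]>.12)&(W[...,1]<.25)&(W[...,0]>.5)&(W[...,0]<.6)
print("knob",cv2.minAreaRect(W[k][:,:2].astype(np.float32)))
for n in("glue_bottle","spice_jar","pod_a"):
    for r in nets.silhouettes("top",n)[:2]: print(n,r["confidence"],np.nanmedian(W[r["region"]],0).round(3))
E
```

```text
18.3667 [-1.86  0.87  1.92] 0.04624593849780034 [ 0.4592944  -0.17932577  0.03479419]
bar end mm -264.85837126960035 move 44.469683537227965 template (np.float64(24.996234176680453), np.float32(0.41174984))
[ 59  63  72  82  92  95  97 108 117 122 123 124 125 129 135 141 144 141
 123 120 127 126 125 122 108  83  85 103  97  81  68  72 123 153 154 154
 153 152 152 151 150 150]
pics/t17816.png head 15.88 (0.90) pad 10.76 (0.80) sunk 5.12
pics/t18366.png head 16.29 (0.82) pad -1.98 (0.79) sunk 18.27
knob ((0.5483970642089844, 0.16173258423805237), (0.015053458511829376, 0.04073872044682503), 51.23100280761719)
glue_bottle 0.63 [ 0.414 -0.472  0.088]
spice_jar 0.85 [ 0.545 -0.465  0.099]
spice_jar 0.51 [ 0.574 -0.073  0.058]
pod_a 0.73 [0.414 0.385 0.045]
pod_a 0.66 [0.54  0.458 0.045]
```

View pics/w.png

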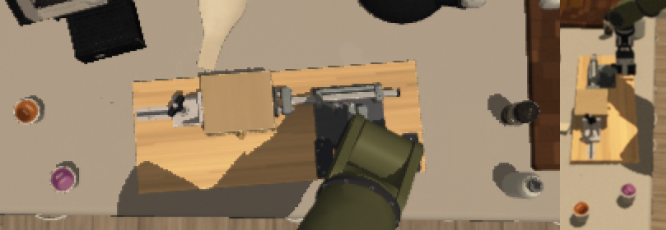

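```bash
python3 -c "
from h import *
s=ctrl.get_obs();print(s['time_s'],s['force'],s['grip_width'])
print(ticket.hand_in())"
```

```text
18.6667 [-3.41765172  0.73363779  1.86756839] 0.046081519213063374
the job is handed in; nothing more can be done
None
```

The job is handed in at about 18.7 s. The stop is locked against the box, and the gripper is holding the trigger squeezed with the pad sunk to an estimated 7 mm of its 15 mm travel.

- **Stop:** I slid it by its knob until it touched the box. This pushed the box about 2 mm toward the clamp. I then turned the knob clockwise to about 1.40 rad, judged from the gripper's yaw.
- **Clamp:** I gave three full trigger squeezes, then a fourth stopped partway. The gripper holds grip and trigger at 46 mm opening, squeezing them against each other, so the wrist force stays small (about 4 N).

**Checks that were weak or disagreed:**
- **Pad depth:** The jaw moved about 7.2 mm beyond where I judged the pad touched the box, and trigger force part-way through the last squeeze roughly fitted that. Directly matching the pad in the pictures read lower, about 5 mm, just before the last small squeeze. It failed at the end because the gap behind the pad had become too small to match.
- **Knob angle:** The first picture read 1.42 rad, but the last read about 1.52. That is past the 1.5 end stop, so I put it down to noise.
- **First knob grip:** It was too low and read 19 mm, probably on the knob's hub, so I gripped it again higher up on the 12 mm wing.

The bottle, jar and both pods are standing where they were at the start.

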